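# Shelve the coffee tin in the packed row

## Task

Put the loose tin into the packed row on the galvanised shelf, directly to the right of the tall tin as the robot sees it: stand it in front of the gap there and push it in, easing the neighbours apart, until it is fully home against the back. Then slide the end plate left until the whole row stands tight with no gaps and let go, with every tin upright on the shelf floor and none tipped over on the way; leave the mug, mortar and scoop where they are.

Things in the scene. Friction and masses are not known exactly. Their poses are not given: they have to be found in the camera images.
- row_shelf: fixed galvanised shelf. Origin on the work surface under the row; x points away from the robot, along the tins' depth, y along the row to the robot's left, z up. Floor sheet 8 mm thick, from x -115 to +35 mm, y -161 to +101, level with no front lip, so a tin can stand on it in front of the row. Slippery (friction 0.3). A tin fully home touches the back wall, its centre at shelf x 0
- shelf_back (a point): middle of the back wall's inner face, at shelf x +30 mm, 33 mm above the work surface; the wall is 5 mm thick, its top 58 mm above the work surface; axes as the shelf's
- shelf_left (a point): middle of the left end wall's inner face, at shelf y +95 mm, 38 mm above the work surface; the wall is 6 mm thick, its top 68 mm above the work surface, it spans the tins' depth; axes as the shelf's
- loose_tin_centre (a point): the loose plain tin: long eight-sided upright prism, 60 mm deep (x), 28 mm thick (y), 75 mm tall, 0.13-0.25 kg, slippery; the last 14 mm at both x ends taper to a flat nose 12 mm wide. Point: its centre, 37.5 mm over its underside; z up. Starts upright on the work surface left of the shelf.
- tall_tin_centre (a point): the one taller tin of the row: long eight-sided upright prism, 60 mm deep (x), 28 mm thick (y), 95 mm tall, 0.13-0.25 kg, slippery; the last 14 mm at both x ends taper to a flat nose 12 mm wide. Point: its centre, 47.5 mm over its underside; z up. Its axes agree with the shelf's within 2 degrees. First, second or third from the left; a shorter tin always stands on its right.
- tin_a_centre (a point): a shorter loose tin of the row: long eight-sided upright prism, 60 mm deep (x), 28 mm thick (y), 75 mm tall, 0.13-0.25 kg, slippery; the last 14 mm at both x ends taper to a flat nose 12 mm wide. Point: its centre, 37.5 mm over its underside; z up. Gaps in the row start at 7 to 15 mm. Its place in the row varies.
- tin_b_centre (a point): a shorter loose tin of the row: long eight-sided upright prism, 60 mm deep (x), 28 mm thick (y), 75 mm tall, 0.13-0.25 kg, slippery; the last 14 mm at both x ends taper to a flat nose 12 mm wide. Point: its centre, 37.5 mm over its underside; z up. Gaps in the row start at 7 to 15 mm. Its place in the row varies.
- tin_c_centre (a point): a shorter loose tin of the row: long eight-sided upright prism, 60 mm deep (x), 28 mm thick (y), 75 mm tall, 0.13-0.25 kg, slippery; the last 14 mm at both x ends taper to a flat nose 12 mm wide. Point: its centre, 37.5 mm over its underside; z up. Gaps in the row start at 7 to 15 mm. Always starts at the right-hand end of the row.
- end_plate (a joint): slide of the steel end plate, m: 0 fully out to the right, grows as it slides left (shelf +y) towards the tins (limit 0.058); stays where left (friction 1.5 N, light damping). Its inner face is at shelf y = -95 mm + joint. Five tins with no gaps measure 140 mm: the row is tight at about 0.050
- end_plate_face (a point): centre of the end plate's outer (right-hand, -y) face, the one to push on, 42 mm above the work surface; axes as the shelf's. Plate 56 mm deep (x), 6 mm thick (y), top 75 mm above the work surface; its low foot (4.5 mm high, on the shelf floor) reaches 18 mm outwards from this face
- mug_rim (a point): bystander: enamel mug, 82 mm tall, 82 mm across, handle beside; point at the centre of its mouth
- mortar: bystander: squat iron mortar, 78 mm tall, 108 mm across; origin at the centre of its underside
- scoop: bystander: carved wooden scoop lying down, handle to its -x (118 mm), bowl to its +x (69 mm), 46 mm wide, 30 mm high; origin at its underside where handle meets bowl
There are look-alikes about, which are no part of the job. Leave any blue or red look-alike of the part that bears tin_b_centre alone.

How it is judged:
On the way, in this order (a step that is already met when the one before it is completed fails the run):
1. the loose tin is home in the row, directly right of the tall tin, upright (x of loose_tin_centre in the frame of row_shelf between -0.007 and 0.007 m and z of loose_tin_centre in the frame of row_shelf between 0.04 and 0.05 m and y of loose_tin_centre in the frame of tall_tin_centre between -0.052 and -0.022 m and angle between loose_tin_centre's own z axis and vertical below 0.1 rad and angle between the x axis of loose_tin_centre and the x axis of row_shelf, either way round below 0.15 rad), for 0.2 s.
2. the end plate has been slid up against the row (joint over 0.043) (value of joint end_plate above 0.043 m), for 0.2 s.
At the end, for the whole second after the job is handed in: Loose tin at rest, upright (0.1 rad), square (0.15 rad), within 7 mm of home, directly right of the tall tin (centres 22 to 40 mm apart); the other four upright and within 9 mm of home; end plate past 0.043 (under 7 mm of total slack) (x of loose_tin_centre in the frame of row_shelf between -0.007 and 0.007 m and z of loose_tin_centre in the frame of row_shelf between 0.04 and 0.05 m and y of loose_tin_centre in the frame of tall_tin_centre between -0.04 and -0.022 m and angle between each of loose_tin_centre, tall_tin_centre, tin_a_centre, tin_b_centre, tin_c_centre's own z axis and vertical below 0.1 rad and angle between the x axis of loose_tin_centre and the x axis of row_shelf, either way round below 0.15 rad and value of joint end_plate above 0.043 m and x of tall_tin_centre in the frame of row_shelf between -0.009 and 0.007 m and x of tin_a_centre in the frame of row_shelf between -0.009 and 0.007 m and x of tin_b_centre in the frame of row_shelf between -0.009 and 0.007 m and x of tin_c_centre in the frame of row_shelf between -0.009 and 0.007 m and linear speed of loose_tin below 0.02 m/s); the robot touches nothing.
It fails at once if a tin of the row is tipped by more than 0.35 rad (angle between any of tall_tin_centre, tin_a_centre, tin_b_centre, tin_c_centre's own z axis and vertical above 0.35 rad).
It fails at once if the loose tin is tipped over (more than 0.7 rad) (angle between loose_tin_centre's own z axis and vertical above 0.7 rad).
It fails at once if the mug, mortar or scoop is moved more than 30 mm (distance of any of mug_rim, mortar, scoop from where it was at the start of the episode above 0.03 m).
It also fails if it takes over 59 s, if anything falls off the work surface, if the arm or the gripper's body presses on something with over 40 N, if the wrist force passes 120 N, or if a joint passes its speed limit or range.

## Robot

A 7-joint arm with a two-finger parallel gripper is mounted at the origin on the work surface. World frame = base frame: x ahead of the robot, y to its left, z up, the work surface at z = 0. Lengths are in m, angles in rad, forces in N, time in s.
With the tool pointing down it reaches from about 0.4 to 0.85 m from the base axis. Payload 10.4 kg.
Tool frame: the origin (TCP) lies at the very end of the fingers, on their centre line; the grasp point (between the pads) lies 19 mm behind it (r.pinch_z is the distance from the TCP to the grasp point, in m); z points along the fingers, y is the line along which they close (so a half turn about z gives the same grasp; the last joint's range is limited). The gripper opens to 87 mm and grips with 3 to 60 N. Pads are 19 mm wide; open, the fingers measure 117 mm over their backs; the gripper's body (75 mm by 190 mm) begins 51 mm behind the grasp point.
Start: joints at [1.217, 0.332, -0.065, 1.46, 0.022, 1.35, -0.088], TCP at [0.203, -0.591, 0.223] pointing down, gripper open.
Joint ranges: [-2.6, 2.6], [-0.5, 2.12], [-1.47, 1.34], [0.16, 2.42], [-1.27, 4.41], [0.06, 2.06], [-2.6, 2.6]. Speed limits (rad/s): [2.22, 2.22, 2.79, 2.79, 3.14, 3.14, 3.14].

## Interface

Orientations are given as a unit quaternion [x, y, z, w].
In Python, from bench import sensors, vision, r gives the robot as it stands.
- The arm moves only by the shell command python3 -m crank 'ROWS' [OPENING] [FORCE]. ROWS is JSON, a list of rows, each a list of 2 entries, a list of its own where there are three numbers: the shift along the tool's x, y, z normalised to -1 to 1, where 1 is 3 cm, then the turn about the tool's z normalised to -1 to 1, where 1 is 8 degrees. A call has 1 to 12 rows; each row shifts and turns the commanded pose from where the row before left it, along the tool's axes as they then stand; what a row does not reach is not made up. A row lasts 1/8 s, in which the tool goes at most 62.5 mm and 10.7 degrees, less where a joint would pass 70% of its speed; a pose out of reach is approached as far as the arm can. A call with a number of a shift or a turn outside -1 to 1 is refused whole. A call with a gripper value outside its range is refused whole. OPENING is the opening, from 0 (shut) to 1 (fully open), set as the call begins (- or left out, the last holds). The fingers move at their own pace and stop on an object; FORCE is the grip in N (left out, the last holds). Time passes only in rows, so rows that do not move let the fingers close. It gives the time, the measured TCP pose, the force, the opening and the grip force at its end, in the units of the state.
- sensors.read_state(): the state, without advancing time (a new reading comes with each control period).
- vision.camera(name): name is "scene" or "top" or "wrist"; returns the picture (480x640x3 uint8, red, green, blue); there is no depth.
- vision.camera_model(name): a dict with "vertical_fov" (degrees; the focal length in pixels is half the picture's height over the tangent of half this angle, whatever the lens; pixels are square), "cx", "cy" (the principal point, pixels), "camera_from_world" (4x4, takes a point from world to camera coordinates); the wrist camera has in their place "hand_eye" (4x4, takes a point from camera to tool coordinates, whose origin is the TCP and whose axes are the flange's). Camera axes: x right, y down, z forward; pixel columns grow to the right and rows downward; lengths in m; the calibration is good to about 2 mm. A picture is of the moment at which its call begins: read the wrist's pose just before it. camera_model takes no time and is no camera call.
- r.close_job(): hands the job in; it is judged then, once.
The state is a dict: "time": time; "joint_positions": joint angles; "joint_vel": joint speeds; "joint_torque": joint torques, N m; "ee_pos": TCP position; "eef_rot": TCP orientation; "ft_force": force on the tool from outside, world axes, zero at the start; "torque": the same for the moment, N m; "width": finger opening in m; "grip_force": force on a finger pad.
Only numpy, scipy, OpenCV 4.12 (cv2) and the standard library are available. Lean on these libraries where they do the work, as an engineer would, in place of code of your own. Each camera call takes 0.05 s, during which the arm holds its last target. There are 200 camera calls.

## Working session

There is one attempt and no reset: what is moved stays moved. The work goes in short steps, Python scripts to look and compute and a shell command to move; the robot and the scene stay as the last step left them, time stands still between calls to the robot, and variables do not carry over. Pictures are saved under pics/ and viewed, at most 11 in all, crops included, and the job is handed in when it is done.

```bash
ls; mkdir -p pics
python3 - <<'E'
from bench import sensors, vision, r
import cv2
s=sensors.read_state();print(s)
for n in("scene","top"):
    cv2.imwrite(f"pics/{n}0.png",cv2.cvtColor(vision.camera(n),cv2.COLOR_RGB2BGR));print(n,vision.camera_model(n))
print(vision.camera_model("wrist"))
E
```

```text
pics
{'time': 0.0, 'joint_positions': array([ 1.21737894,  0.33290523, -0.06469447,  1.46095283,  0.02158251,
        1.34990679, -0.0885171 ]), 'joint_vel': array([-7.81395618e-04,  7.12569470e-04,  2.66037841e-03, -8.01336062e-05,
       -2.43176610e-04,  2.49653540e-03, -1.36052445e-03]), 'joint_torque': array([ 8.47118408e-04, -6.23258328e+01,  2.51446181e-02, -3.89893162e+01,
       -6.11027679e-02,  3.98796005e-02,  1.45374506e-04]), 'ee_pos': array([ 0.20287716, -0.59073583,  0.2217276 ]), 'eef_rot': array([ 9.86351282e-01,  1.64652979e-01, -1.47910473e-04, -7.23792154e-04]), 'ft_force': array([-0.17391313,  0.31482999, -0.56945542]), 'torque': array([-0.01213271,  0.00474852, -0.00379338]), 'grip_force': 0.0, 'width': 0.08715123518111662}
scene {'vertical_fov': 48.88088493557903, 'cx': 322.56944615630243, 'cy': 236.7684554783861, 'camera_from_world': array([[-4.00671154e-01,  9.16221855e-01,  3.72328375e-04,
         2.69309695e-01],
       [ 4.93016605e-01,  2.15942599e-01, -8.42795006e-01,
        -2.15002354e-01],
       [-7.72267605e-01, -3.37500084e-01, -5.38234558e-01,

[... 211 characters left out ...]
_from_world': array([[-0.11630814, -0.99320525, -0.00396797,  0.02398835],
       [-0.96897279,  0.11434586, -0.21912727,  0.59394512],
       [ 0.21809207, -0.02164143, -0.97568822,  1.12109201],
       [ 0.        ,  0.        ,  0.        ,  1.        ]])}
{'vertical_fov': 66.17224593222535, 'cx': 316.8021504442679, 'cy': 238.00942163718852, 'hand_eye': array([[ 1.40754654e-03, -9.54086168e-01, -2.99528968e-01,
         8.26427247e-02],
       [ 9.99998742e-01,  1.56216650e-03, -2.76756821e-04,
        -3.56589113e-04],
       [ 7.31963974e-04, -2.99528201e-01,  9.54087166e-01,
        -1.61746143e-01],
       [ 0.00000000e+00,  0.00000000e+00,  0.00000000e+00,
         1.00000000e+00]])}
```

View pics/top0.png

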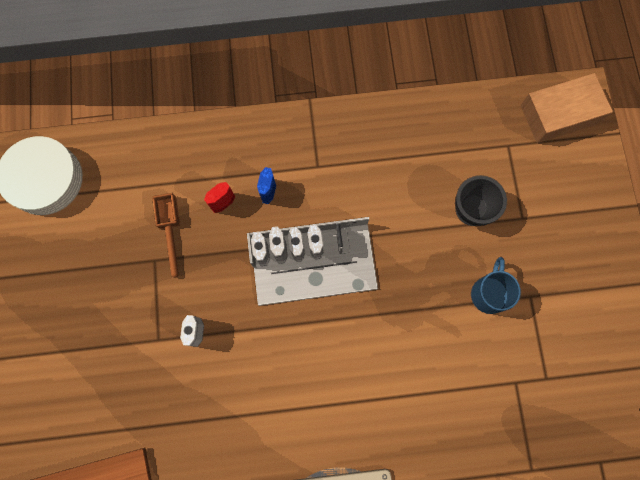

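View pics/scene0.png

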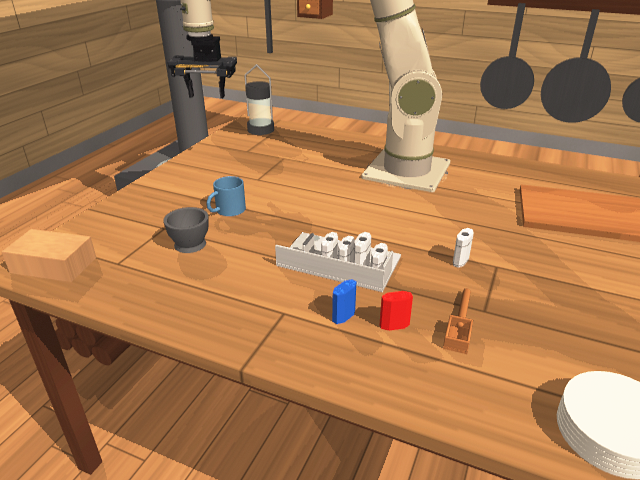

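The top view shows the shelf with corners near (248,234), (369,219), (378,290) and (258,305). Its four tins are at about (259,246), (277,240), (296,241) and (315,238), and the end plate is near (340,237). The loose tin is at (192,331). The scene view matches.

```bash
cat > h.py <<'E'
import numpy as np, cv2
from bench import sensors, vision, r
from scipy.spatial.transform import Rotation as R
def model(n,s=None):
    m=vision.camera_model(n); f=240/np.tan(np.radians(m["vertical_fov"])/2)
    if n=="wrist":
        T=np.eye(4);T[:3,:3]=R.from_quat(s["eef_rot"]).as_matrix();T[:3,3]=s["ee_pos"]
        W=T@m["hand_eye"]
    else: W=np.linalg.inv(m["camera_from_world"])
    return f,m["cx"],m["cy"],W
def ray(M,uv,z):
    f,cx,cy,W=M; d=W[:3,:3]@np.array([(uv[0]-cx)/f,(uv[1]-cy)/f,1]); o=W[:3,3]
    return o+d*(z-o[2])/d[2]
def proj(M,p):
    f,cx,cy,W=M; c=np.linalg.inv(W)@np.append(p,1); return c[:2]/c[2]*f+[cx,cy]
def snap(n,name):
    s=sensors.read_state(); im=vision.camera(n); cv2.imwrite("pics/"+name,cv2.cvtColor(im,cv2.COLOR_RGB2BGR)); return model(n,s),im
E
python3 - <<'E'
from h import *
im=cv2.imread("pics/top0.png"); c=cv2.resize(im[205:350,170:390],None,fx=3.6,fy=3.6,interpolation=cv2.INTER_CUBIC);cv2.imwrite("pics/c0.png",c)
M=model("top")
for uv in[(249,233),(369,219),(378,290),(258,305)]:print(ray(M,uv,.0))
print(ray(M,(258,305),.008),ray(M,(378,290),.008))
g=cv2.cvtColor(im,cv2.COLOR_BGR2HSV)
m=((g[...,1]<60)&(g[...,2]>90)).astype(np.uint8)
for c in cv2.findContours(m,0,1)[0]:
    if cv2.contourArea(c)>60: print(cv2.boundingRect(c),cv2.contourArea(c))
print(ray(M,(188,330),.075))
E
```

```text
[0.64102639 0.12626874 0.        ]
[ 0.64160854 -0.14442922  0.        ]
[ 0.48047806 -0.14275375  0.        ]
[0.47849062 0.1206324  0.        ]
[0.47754503 0.11971442 0.008     ] [ 0.47951948 -0.14195036  0.008     ]
(180, 315, 22, 31) 398.0
(247, 217, 131, 89) 8208.5
(0, 136, 82, 79) 4966.0
(0, 0, 439, 47) 9983.0
[0.43586954 0.25715214 0.075     ]
```

View pics/c0.png

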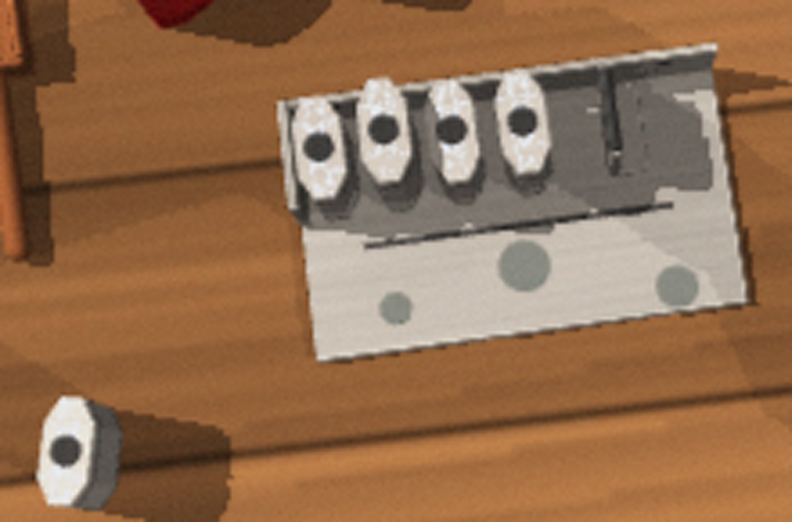

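```bash
python3 -m crank '[[[0,0,0],0.79],[[0,0,0],0.79],[[0,0,0],0.79],[[0.9,-1,0],0],[[0.9,-1,0],0],[[0.9,-1,0],0],[[0.9,-1,0],0],[[0.9,-1,0],0],[[0.9,-1,0],0],[[0.9,-1,0],0],[[0.9,-1,0],0],[[0.9,-1,0],0]]' 1
python3 - <<'E'
from h import *
im=cv2.imread("pics/top0.png")[310:350,175:206]
M=model("top")
v=im.min(2); m=(v>130).astype(np.uint8)
c=max(cv2.findContours(m,0,1)[0],key=cv2.contourArea)
print(cv2.minAreaRect(c))
b=cv2.boxPoints(cv2.minAreaRect(c))+[175,310]
P=np.array([ray(M,p,.075) for p in b]);print(P.mean(0));print(P)
for uv in [(258.3,245.8),(276.4,240.8),(295.6,241),(315,238.6)]: print(ray(M,uv,.083),ray(M,uv,.103))
E
```

```text
time: 1.6
ee_pos: [0.4466, -0.32, 0.2223]
eef_rot: [1.0, -0.0, -0.0, -0.0]
ft_force: [0.7, -0.6, 0.2]
width: 0.087
grip_force: 0.0
((12.823078155517578, 19.91538429260254), (14.015924453735352, 30.636577606201172), 7.125016689300537)
[0.43625664 0.25746916 0.075     ]
[[0.40967412 0.2769669  0.075     ]
 [0.46959402 0.26570944 0.075     ]
 [0.4627767  0.23781362 0.075     ]
 [0.40298172 0.24938668 0.075     ]]
[0.59075079 0.09953862 0.083     ] [0.58624725 0.09744646 0.103     ]
[0.59692212 0.06122186 0.083     ] [0.59231041 0.05980128 0.103     ]
[0.59182327 0.02163896 0.083     ] [0.58730093 0.02091216 0.103     ]
[ 0.59217809 -0.01895573  0.083     ] [ 0.58764953 -0.01897102  0.103     ]
```

```bash
python3 -m crank '[[[0,-0.97,0],0],[[0,-0.97,0],0],[[0,-0.97,0],0],[[0,-0.97,0],0],[[0,-0.97,0],0],[[0,-0.97,0],0],[[0,-0.97,0],0],[[0,-0.97,0],0],[[0,-0.97,0],0],[[0,-0.97,0],0]]'
python3 -m crank '[[[0,-0.97,0],0],[[0,-0.97,0],0],[[0,-0.97,0],0],[[0,-0.97,0],0],[[0,-0.97,0],0],[[0,-0.97,0],0],[[0,-0.97,0],0],[[-0.2,-0.97,0.3],0],[[-0.2,-0.97,0.3],0],[[-0.2,-0.57,0.3],0],[[0,0,0],0],[[0,0,0],0]]'
python3 - <<'E'
from h import *
M,im=snap("wrist","w1.png")
print(sensors.read_state()["ee_pos"],proj(M,[.436,.2575,.075]))
E
```

```text
time: 2.85
ee_pos: [0.4458, -0.0292, 0.2223]
eef_rot: [1.0, -0.0, -0.0, 0.0]
ft_force: [1.0, -0.3, -0.2]
width: 0.0874
grip_force: 0.0
time: 4.35
ee_pos: [0.4285, 0.2479, 0.1956]
eef_rot: [1.0, -0.0, 0.0, 0.0]
ft_force: [-0.1, 0.3, -0.5]
width: 0.0871
grip_force: 0.0
[0.42872399 0.24783918 0.19579043] [305.17187454 221.56277103]
```

View pics/w1.png

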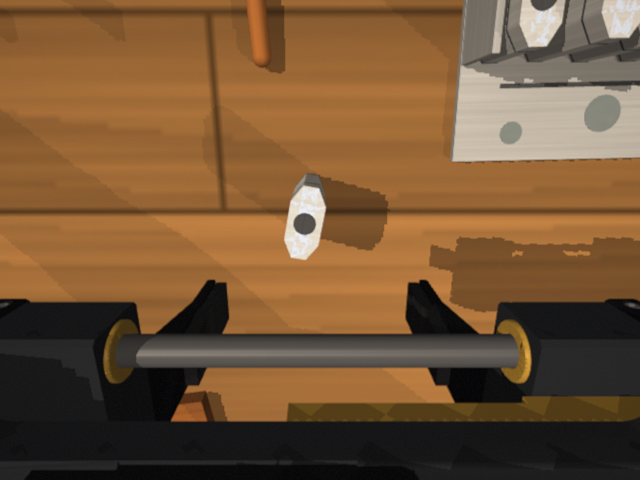

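The loose tin's cap dot is at (304,223). I predicted (305,222), so the estimate holds, and the tin leans about 10° as expected. Descending to grip it behind its centre.

```bash
python3 -m crank '[[[0,-0.37,0],0],[[0,0,0],0.67],[[0,0,0],0.67],[[0,0,1],0],[[0,0,1],0],[[0,0,1],0],[[0,0,1],0],[[0,0,1],0],[[0,0,0.12],0],[[0,0,0],0]]'
python3 -m crank '[[[0,0,0],0],[[0,0,0],0],[[0,0,0],0],[[0,0,0],0],[[0,0,0],0],[[0,0,0],0],[[0,0,0],0],[[0,0,0],0]]' 0 25
```

```text
time: 5.65
ee_pos: [0.4285, 0.2606, 0.0428]
eef_rot: [0.996, -0.093, 0.0, -0.0]
ft_force: [-0.3, -0.2, -0.1]
width: 0.0871
grip_force: 0.0
time: 6.65
ee_pos: [0.4281, 0.2599, 0.0419]
eef_rot: [0.996, -0.093, -0.0, 0.0]
ft_force: [-0.0, -1.7, 1.4]
width: 0.028
grip_force: 25.0
```

```bash
python3 -m crank '[[[0,0,-1],0],[[0,0,-1],0],[[0,0,0],-0.67],[[0,0,0],-0.67]]'
python3 -m crank '[[[0.37,0.91,0],0],[[0.37,0.91,0],0],[[0.37,0.91,0],0],[[0.37,0.91,0],0],[[0.37,0.91,0],0],[[0.37,0.91,0],0],[[0.37,0.91,0],0],[[0.37,0.91,0],0],[[0,0,0],0],[[0,0,0],0],[[0,0,0],0]]'
python3 - <<'E'
from h import *
M,im=snap("wrist","w2.png")
E
```

```text
time: 7.15
ee_pos: [0.4281, 0.2598, 0.102]
eef_rot: [1.0, 0.001, 0.0, 0.0]
ft_force: [-0.8, 0.3, -2.5]
width: 0.0282
grip_force: 25.0
time: 8.52
ee_pos: [0.5165, 0.0425, 0.1019]
eef_rot: [1.0, 0.001, -0.0, -0.0]
ft_force: [-0.0, 0.4, -1.9]
width: 0.0278
grip_force: 25.0
```

View pics/w2.png

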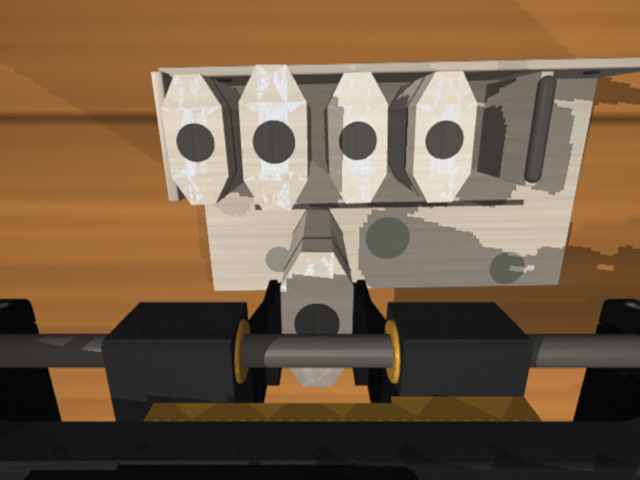

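The held tin's dot is at (317,322). The row dots are at (195,142), (274,142, the larger tall tin), (358,141) and (444,140). Computing the alignment next.

Run:
```python
from h import *
M=model("wrist",sensors.read_state())
for uv,z in [((195,142),.083),((274,142),.103),((358,141),.083),((444,140),.083),((317,322),.135),((540,130),.075),((214,290),.008),((558,284),.008)]: print(uv,ray(M,uv,z))
```

```text
(195, 142) [0.59003506 0.10088509 0.083     ]
(274, 142) [0.59113708 0.06107737 0.103     ]
(358, 141) [0.59070951 0.02344699 0.083     ]
(444, 140) [ 0.59128151 -0.01731958  0.083     ]
(317, 322) [0.52400744 0.04270805 0.135     ]
(540, 130) [ 0.59581462 -0.06663691  0.075     ]
(214, 290) [0.47708299 0.121017   0.008     ]
(558, 284) [ 0.48286201 -0.13978172  0.008     ]
```

```bash
python3 -m crank '[[[0,0,0.8],0],[[0,0,0.6],0],[[0,0,0.3],0],[[0,0,0],0],[[0,0,0],0]]'
python3 -m crank '[[[0.12,0,0],0],[[0.12,0,0],0],[[0.12,0,0],0],[[0.12,0,0],0],[[0.12,0,0],0],[[0.12,0,0],0],[[0.12,0,0],0],[[0.09,0,0],0],[[0,0,0],0],[[0,0,0],0]]'
python3 - <<'E'
from h import *
M,im=snap("wrist","w3.png")
E
```

```text
time: 9.2
ee_pos: [0.5172, 0.0417, 0.0514]
eef_rot: [1.0, 0.0, 0.0, -0.0]
ft_force: [-0.5, -0.1, -1.1]
width: 0.0278
grip_force: 25.0
time: 10.45
ee_pos: [0.5449, 0.0415, 0.051]
eef_rot: [1.0, -0.0, 0.0, 0.0]
ft_force: [0.2, 0.3, -2.0]
width: 0.0278
grip_force: 25.0
```

View pics/w3.png

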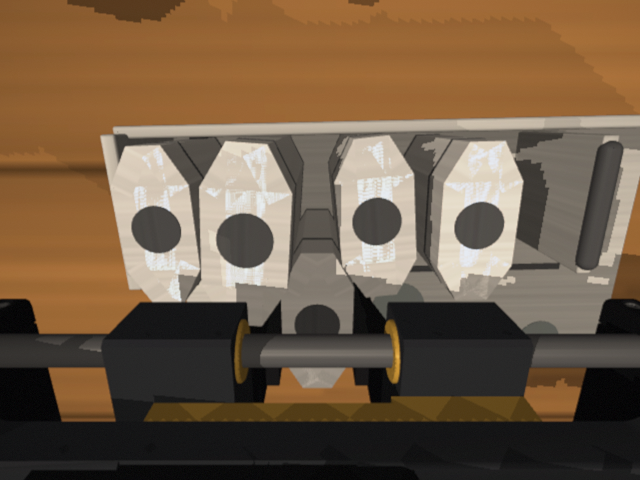

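The tin is between its neighbours, which have eased apart. The held dot is at (317,320), the tall tin at (245,240) and tin 3 at (377,221). Setting it down, releasing, and going round behind it.

```bash
python3 -m crank '[[[0,0,0.04],0],[[0,0,0],0]]' 
python3 -m crank '[[[0,0,0],0],[[0,0,0],0],[[0,0,0],0],[[0,0,0],0],[[0,0,-0.6],0],[[0,0,-0.7],0],[[0,0,-0.7],0],[[-0.95,0,0],0],[[-0.95,0,0],0]]' 0.6
python3 -m crank '[[[0,0,0],0],[[0,0,0],0],[[0,0,0],0],[[0,0,0],0],[[0,0,0],0],[[0,0,0.7],0],[[0,0,0.7],0],[[0,0,0.75],0],[[0,0,0],0]]' 0 10
python3 - <<'E'
from h import *
M,im=snap("wrist","w4.png")
print(proj(M,[.5525,.0415,.083]),proj(M,[.591,.0415,.083]))
E
```

```text
time: 10.75
ee_pos: [0.5447, 0.0415, 0.0496]
eef_rot: [1.0, -0.0, -0.0, 0.0]
ft_force: [0.3, -0.4, -2.0]
width: 0.0277
grip_force: 25.0
time: 11.88
ee_pos: [0.4876, 0.0418, 0.1112]
eef_rot: [1.0, 0.0, 0.001, -0.0]
ft_force: [-0.9, -0.1, 0.2]
width: 0.0522
grip_force: 0.0
time: 13.0
ee_pos: [0.4866, 0.0415, 0.0439]
eef_rot: [1.0, 0.0, -0.002, -0.0]
ft_force: [-1.1, -0.1, 0.2]
width: 0.0005
grip_force: 0.0
[317.98768273 175.32442214] [318.29839119  46.03564852]
```

View pics/w4.png

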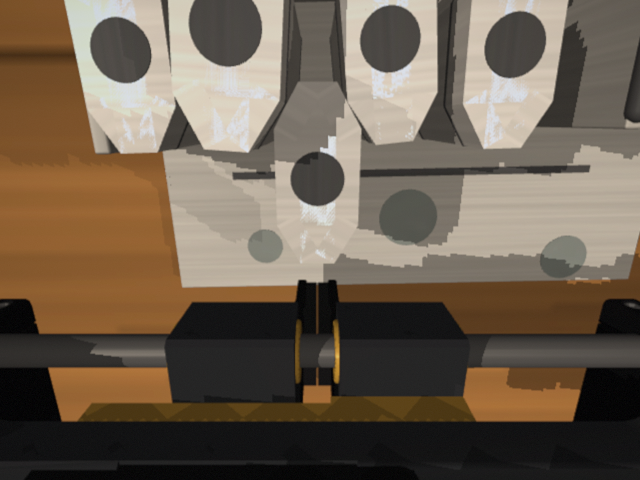

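The tin stands straight with its dot at (317,179), and the closed fingers are centred behind it. Pushing.

```bash
python3 -m crank '[[[0.4,0,0],0],[[0.3,0,0],0],[[0.1,0,0],0],[[0.1,0,0],0],[[0.1,0,0],0],[[0.1,0,0],0],[[0.1,0,0],0],[[0.1,0,0],0],[[0.1,0,0],0],[[0.1,0,0],0]]'
python3 -m crank '[[[0.1,0,0],0],[[0.1,0,0],0],[[0.1,0,0],0],[[0.1,0,0],0],[[0.1,0,0],0],[[0.1,0,0],0],[[0,0,0],0],[[0,0,0],0]]'
python3 - <<'E'
from h import *
M,im=snap("wrist","w5.png")
for x in(.588,.591,.5935):print(proj(M,[x,.0415,.083]))
E
```

```text
time: 14.3
ee_pos: [0.5329, 0.0415, 0.0452]
eef_rot: [1.0, -0.0, -0.0, 0.0]
ft_force: [-1.2, -0.6, -0.4]
width: 0.0006
grip_force: 0.7
time: 15.3
ee_pos: [0.5509, 0.0415, 0.0453]
eef_rot: [1.0, -0.0, 0.0, 0.0]
ft_force: [-0.1, -0.1, -0.2]
width: 0.0009
grip_force: 0.0
[317.868447   255.15333753]
[317.88669865 247.22643171]
[317.90210058 240.53719682]
```

View pics/w5.png

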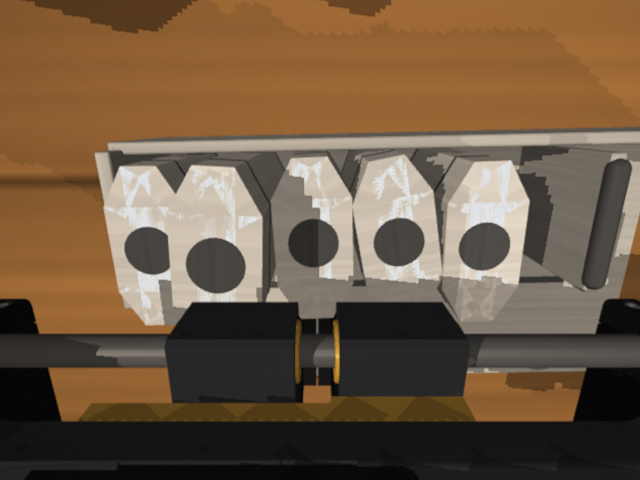

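The loose tin is now in the row: loose dot (313,243), tall (216,265), the others at (147,251), (399,242) and (484,246). Pushing slightly more until it meets the wall.

```bash
python3 - <<'E'
from h import *
M=model("wrist",sensors.read_state())
for uv,z in [((147,251),.083),((216,265),.103),((313,243),.083),((399,242),.083),((484,246),.083)]: print(uv,ray(M,uv,z))
E
python3 -m crank '[[[0.1,0,0],0],[[0.06,0,0],0],[[0,0,0],0],[[0,0,0],0]]'
```

```text
(147, 251) [0.58944883 0.1025053  0.083     ]
(216, 265) [0.59205591 0.07242515 0.103     ]
(313, 243) [0.59254066 0.04322651 0.083     ]
(399, 242) [0.59295721 0.01276491 0.083     ]
(484, 246) [ 0.59150572 -0.01753982  0.083     ]
time: 15.85
ee_pos: [0.552, 0.0421, 0.0442]
eef_rot: [1.0, 0.0, -0.004, 0.0]
ft_force: [-15.4, 1.9, 7.1]
width: 0.0005
grip_force: 7.6
```

```bash
python3 -m crank '[[[-0.3,0,0],0],[[-0.7,0,0],0],[[0,0,-1],0],[[0,0,-1],0],[[0,0,-1],0],[[0.4,0.99,0],0],[[0.4,0.99,0],0],[[0.4,0.99,0],0],[[0.4,0.99,0],0],[[0.4,0.99,0],0],[[0.25,0.99,0],0],[[0,0,0],0]]'
python3 - <<'E'
from h import *
M,im=snap("wrist","w6.png")
print(sensors.read_state()["ee_pos"],proj(M,[.593,-.081,.075]))
E
```

```text
time: 17.35
ee_pos: [0.5931, -0.1399, 0.1351]
eef_rot: [1.0, -0.002, 0.0, 0.001]
ft_force: [-0.7, -0.4, -0.1]
width: 0.0004
grip_force: 0.0
[ 0.59303256 -0.13769527  0.13514559] [225.45606683 257.58761187]
```

View pics/w6.png

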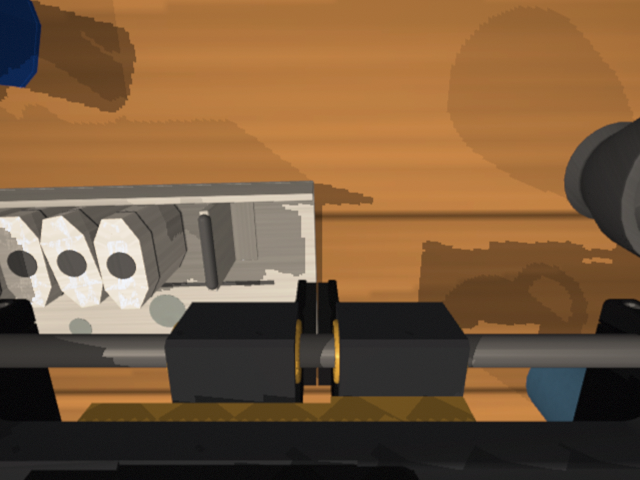

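The plate's top runs from (207,212) to (212,287), and the tins are upright. Lowering outside the plate and sliding it left.

```bash
python3 -m crank '[[[0,0,1],0],[[0,0,1],0],[[0,0,0.83],0],[[0,-0.6,0],0],[[0,-0.4,0],0],[[0,-0.15,0],0],[[0,-0.15,0],0],[[0,-0.15,0],0],[[0,-0.15,0],0],[[0,-0.15,0],0],[[0,-0.15,0],0]]'
python3 -m crank '[[[0,-0.12,0],0],[[0,-0.12,0],0],[[0,-0.12,0],0],[[0,-0.12,0],0],[[0,-0.12,0],0],[[0,0,0],0]]'
```

```text
time: 18.77
ee_pos: [0.593, -0.0797, 0.0503]
eef_rot: [1.0, -0.0, -0.0, 0.0]
ft_force: [0.2, -0.9, 0.2]
width: 0.0005
grip_force: 0.9
time: 19.52
ee_pos: [0.5932, -0.061, 0.0504]
eef_rot: [1.0, 0.0, 0.0, -0.0]
ft_force: [0.0, 0.1, -0.9]
width: 0.0005
grip_force: 0.0
```

```bash
python3 -m crank '[[[0,-0.1,0],0],[[0,-0.1,0],0],[[0,-0.1,0],0],[[0,0,0],0]]'
python3 -m crank '[[[0,-0.08,0],0],[[0,-0.08,0],0],[[0,0,0],0]]'
python3 - <<'E'
from h import *
M,im=snap("wrist","w7.png")
E
```

```text
time: 20.02
ee_pos: [0.5931, -0.0521, 0.0504]
eef_rot: [1.0, 0.0, 0.0, -0.0]
ft_force: [-0.1, -0.3, -0.2]
width: 0.0008
grip_force: 0.1
time: 20.4
ee_pos: [0.5931, -0.0476, 0.0504]
eef_rot: [1.0, 0.0, 0.0, -0.0]
ft_force: [-0.2, -1.2, 0.4]
width: 0.0007
grip_force: 0.3
```

View pics/w7.png

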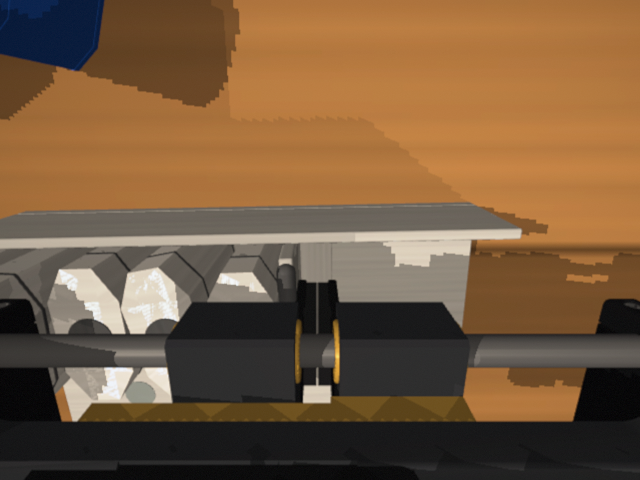

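The fingers are on the plate near (290,285), the tins are almost touching, and the force is still low. Continuing in small steps until it rises.

```bash
python3 -m crank '[[[0,-0.1,0],0],[[0,-0.1,0],0],[[0,0,0],0],[[0,0,0],0]]'
python3 -m crank '[[[0,-0.07,0],0],[[0,-0.07,0],0],[[0,0,0],0],[[0,0,0],0]]'
```

```text
time: 20.95
ee_pos: [0.5931, -0.0415, 0.0503]
eef_rot: [1.0, 0.0, 0.0, -0.0]
ft_force: [-0.3, -0.3, -0.4]
width: 0.0005
grip_force: 0.4
time: 21.45
ee_pos: [0.593, -0.0377, 0.0503]
eef_rot: [1.0, -0.0, -0.0, 0.0]
ft_force: [-0.8, -3.3, 1.0]
width: 0.0004
grip_force: 1.6
```

Run:
```python
from h import *
print(sensors.read_state()["ft_force"])
```

```text
[-0.79229872 -3.2621507   0.99892483]
```

```bash
python3 -m crank '[[[0,-0.07,0],0],[[0,0,0],0],[[0,0,0],0]]'
python3 -m crank '[[[0,-0.07,0],0],[[0,0,0],0],[[0,0,0],0]]'
```

```text
time: 21.82
ee_pos: [0.593, -0.0374, 0.0503]
eef_rot: [1.0, -0.001, -0.0, 0.001]
ft_force: [-0.6, -8.9, 1.0]
width: 0.0004
grip_force: 4.1
time: 22.2
ee_pos: [0.593, -0.0374, 0.0504]
eef_rot: [1.0, -0.001, -0.0, 0.002]
ft_force: [-1.5, -13.5, 1.7]
width: 0.0003
grip_force: 6.8
```

The row is tight: the force is rising and nothing moves. Backing off and checking.

```bash
python3 -m crank '[[[0,0.3,0],0],[[0,1,0],0],[[0,0,-1],0],[[0,0,-1],0],[[0,0,-1],0],[[-1,0,-1],0],[[-1,0,0],0],[[-1,0,0],0],[[0,0,0],0],[[0,0,0],0]]'
python3 - <<'E'
from h import *
M,im=snap("wrist","w8.png")
T,im=snap("top","t8.png")
cv2.imwrite("pics/c8.png",cv2.resize(cv2.imread("pics/t8.png")[205:350,170:390],None,fx=3.6,fy=3.6,interpolation=cv2.INTER_CUBIC))
E
```

```text
time: 23.45
ee_pos: [0.5038, -0.0719, 0.1706]
eef_rot: [1.0, 0.0, 0.001, -0.0]
ft_force: [0.1, -0.4, 0.1]
width: 0.0005
grip_force: 0.0
```

View pics/c8.png

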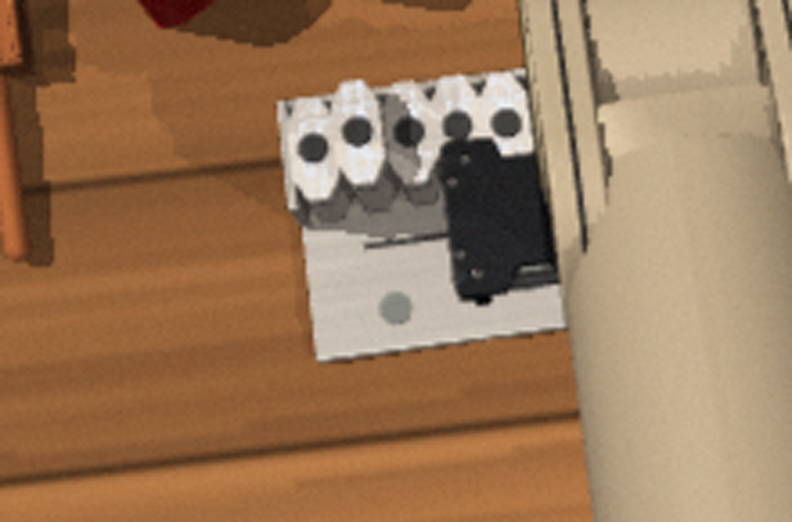

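The row is tight and evenly spaced. In crop pixels the dots are at (313,148), (357,130 tall), (410,131 loose), (457,125) and (506,123). One numeric check before handing in.

Run:
```python
from h import *
M=model("top")
for u,v,z in[(313,148,.083),(357,130,.103),(410,131,.083),(457,125,.083),(506,123,.083)]:print(ray(M,(170+u/3.6,205+v/3.6),z).round(4))
```

```text
[0.5904 0.1024 0.083 ]
[0.5934 0.0745 0.103 ]
[0.5939 0.0459 0.083 ]
[0.5942 0.0186 0.083 ]
[ 0.5921 -0.0096  0.083 ]
```

```bash
python3 -c "
from bench import r
print(r.close_job())"
```

```text
the job is handed in; nothing more can be done
None
```

The loose tin is home directly right of the tall tin, the end plate is closed up with the row tight (tins about 28 mm apart, all upright), and the job was handed in after about 23.5 s; no verdict came back.

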